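# Start the sieve shaker from its key strip

### The arm

A 7-joint arm with a two-finger parallel gripper is mounted at the origin on a cart in front of the work surface, level with it; the furniture and walls round the work are solid. World frame = base frame: x ahead of the robot, y to its left, z up, the work surface at z = 0. Lengths are in mm, angles in rad, forces in N, time in s.
With the tool pointing down it reaches from about 400 to 875 mm from the base axis. Payload 4.4 kg.
Tool frame: the origin (TCP) lies midway between the tips of the shut fingers; the grasp point (between the pads) lies 19 mm behind it (ctrl.grip_point_offset is the distance from the TCP to the grasp point, in mm); z points along the fingers, y is the line along which they close (so a half turn about z gives the same grasp; the last joint's range is limited). The gripper opens to 85 mm and grips with 20 to 120 N. Pads are 22 mm wide; open, the fingers measure 114 mm over their backs; the gripper's body (76 mm by 85 mm) begins 54 mm behind the grasp point. The pads swing forward as they close: fully open they stand 13 mm farther back than shut.
Start: joints at [1.283, 0.628, 0.038, 1.517, -0.027, 0.996, -0.02], TCP at [143.019, -634.085, 206.313] pointing down, gripper open.
Joint ranges: [-3.06, 3.06], [-0.37, 2.12], [-1.25, 1.32], [0.18, 2.47], [-1.1, 4.24], [0.23, 1.98], [-2.94, 2.94]. Speed limits (rad/s): [2.57, 2.57, 3.14, 3.14, 3.14, 3.14, 3.14].

### API

Orientations are given as [roll, pitch, yaw] about the fixed x, y, z axes, in that order (R = Rz(yaw) Ry(pitch) Rx(roll)).
In Python, from cell import ctrl gives the robot as it stands.
- The arm moves only by the shell command python3 nudge.py 'ROWS'. ROWS is a JSON list that holds a single list of rows (three levels of brackets), with 1 to 12 rows, each of 7 numbers: dx, dy, dz in shares of the most that a row can go, 1 being 50 mm, then a rotation vector rx, ry, rz in normalised numbers (1 is pi rad), then the finger opening in mm; each row shifts and turns the commanded pose from where the row before left it, along the tool's axes as they then stand; what a row does not reach is not made up. A row lasts 1/10 s, in which the tool goes at most 50 mm and 0.15 rad, less where a joint would pass 70% of its speed; a pose out of reach is approached as far as the arm can. The fingers move at their own pace and stop on an object; the grip force is fixed at half the most. Time passes only in rows, so rows that do not move let the fingers close. It prints the time, the measured TCP pose, the force, the opening and the grip force at its end. A shift or turn number past 1, either way, is cut back to 1. Input that does not fit is refused with a message, and nothing moves.
- ctrl.read_state(): the state, without advancing time (a new reading comes with each control period).
- ctrl.get_image(name): name is "scene" or "side" or "wrist"; returns the picture (480x640x3 uint8, blue, green, red); there is no depth.
- ctrl.calibration(name): a dict with "fx", "fy", "cx", "cy" (pixels), "k1" (the pictures are not rectified: a ray, as slopes to the right and down, at radius r is drawn at 1 + k1 r^2 times it, then the intrinsics apply), "rvec" (rotation vector, rad) and "tvec" (3), from world to camera coordinates, as OpenCV has them; the wrist camera has in their place "hand_eye" (4x4, takes a point from camera to tool coordinates, whose origin is the TCP and whose axes are the flange's). Camera axes: x right, y down, z forward; pixel columns grow to the right and rows downward; lengths in mm; the calibration is good to about 2 mm. A picture is of the moment at which its call begins: read the wrist's pose just before it. calibration takes no time and is no camera call.
- ctrl.finish_job(): hands the job in; it is judged then, once.
The state is a dict: "clock": time; "qpos": joint angles; "qd": joint speeds; "tau": joint torques, N m; "eef_pos": TCP position; "tool_rot": TCP orientation; "force": force on the tool from outside, world axes, zero at the start; "torque": the same for the moment, N m; "width": finger opening in mm; "gripper_force": force on a finger pad.
Only numpy, scipy, OpenCV 4.12 (cv2) and the standard library are available. Lean on these libraries where they do the work, as an engineer would, in place of code of your own. Each camera call takes 0.05 s, during which the arm holds its last target. There are 200 camera calls.

### The job

Start the sieve shaker from the four-key strip on the bench: first press the square key fully home, then the small round key fully home (both stay down by themselves), and last press the long bar key, which runs the shaker only while it is held. Finish while still holding the bar fully down with the fingers. Do not press the large round stop key, and leave the jar, weights, tape roll and bung where they stand.

Things in the scene. Friction and masses are not known exactly. Their poses are not given: they have to be found in the camera images.
- strip: Aluminium plate, 90 mm deep (x), 270 mm long (y), 10 mm thick, fixed to the bench; four key modules stand on it along y at -90, -30, 30 and 90 mm from its middle, in an order that differs each run. Housings alike, grey, 70 x 56 mm, tops 40 mm above the bench; all keys plain grey, only their caps differ. Origin: middle of the underside, on the bench top; x to its back, z up.
- square_key_top (a point): Point at the centre of the top face of the square key (cap 30 x 30 mm), 58 mm above the bench while the key is up (18 mm above its housing); it sinks with the key. Its x axis points along the module's depth to the back of the strip, its y axis along the row of modules, its z axis up. Latching key.
- small_key_top (a point): Point at the centre of the top face of the small round key (cap 18 mm in diameter), 58 mm above the bench while the key is up (18 mm above its housing); it sinks with the key. Its x axis points along the module's depth to the back of the strip, its y axis along the row of modules, its z axis up. Latching key.
- bar_key_top (a point): Point at the centre of the top face of the long bar key (cap 52 mm along x, 16 mm along y), 58 mm above the bench while the key is up (18 mm above its housing); it sinks with the key. Its x axis points along the module's depth to the back of the strip, its y axis along the row of modules, its z axis up. Spring-return key.
- stop_key_top (a point): Point at the centre of the top face of the large round stop key (cap 36 mm in diameter), 58 mm above the bench while the key is up (18 mm above its housing); it sinks with the key. Its x axis points along the module's depth to the back of the strip, its y axis along the row of modules, its z axis up. Spring-return key; leave it alone.
- square_key (a joint): Travel of the square key, straight down: 0 m up, 0.010 m at its stop. It moves under about 4 to 6 N and stays where it was pushed.
- small_key (a joint): Travel of the small round key, straight down: 0 m up, 0.010 m at its stop. It moves under about 4 to 6 N and stays where it was pushed.
- bar_key (a joint): Travel of the long bar key, straight down: 0 m up, 0.010 m at its stop. A spring carries it back up: about 1.8 N at the start of the travel, 5.3 N at the stop.
- stop_key (a joint): Travel of the large round stop key, 0 m up, 0.010 m at its stop; spring as in the bar key.
- sample_jar_1: Loose screw-cap sample jar, 54 mm wide, 70 mm tall, standing behind the strip. Origin: middle of its underside, z up.
- weight_1: Loose larger brass-coloured weight, 35 mm wide, 39 mm tall, standing behind the strip. Origin: middle of its underside, z up.
- tape_roll: Loose roll of tape lying flat, 68 mm wide, 24 mm high, behind the strip. Origin: middle of its underside, z up.
- weight_2: Loose smaller brass-coloured weight, 27 mm wide, 31 mm tall, in front of the strip. Origin: middle of its underside, z up.
- bung: Loose brown rubber bung, 41 mm wide, 28 mm tall, in front of the strip. Origin: middle of its underside, z up.

How it is judged:
By the outcome, as a careful person would: the job done as asked, in the order asked, and still so for the second after the job is handed in, while the arm keeps its last pose, push and grip.
It also fails if it takes over 35 s, if anything falls off the work surface, if the arm or the gripper's body presses on something with over 40 N, if the wrist force passes 120 N, or if a joint passes its speed limit or range.

## Working session

There is one attempt and no reset: what is moved stays moved. The work goes in short steps, Python scripts to look and compute and a shell command to move; the robot and the scene stay as the last step left them, time stands still between calls to the robot, and variables do not carry over. Pictures are saved under pics/ and viewed, at most 10 in all, crops included, and the job is handed in when it is done.

```bash
ls; mkdir -p pics
python3 - <<'E'
from cell import ctrl
import cv2
s=ctrl.read_state();print(s['clock'],s['eef_pos'],s['tool_rot'],s['width'],s['force'])
for n in("scene","side"):
    cv2.imwrite(f"pics/{n}0.png",ctrl.get_image(n));print(ctrl.calibration(n))
print(ctrl.calibration("wrist"))
E
```

```text
cell.py
nudge.py
pics
0.0 [ 142.88612812 -633.41310011  205.39153538] [-3.13969778e+00  1.52306556e-06  2.21776811e-01] 85.50498719658813 [ 0.73826906  0.95614794 -0.48105668]
{'fx': 600.033835198233, 'fy': 600.033835198233, 'cx': 314.8302980518037, 'cy': 239.88402586835468, 'k1': -0.18675354036659245, 'rvec': array([ 1.03836473, -2.00459247,  1.33836752]), 'tvec': array([424.56077612, 233.238923  , 564.51315166])}
{'fx': 545.0949732016487, 'fy': 545.0949732016487, 'cx': 311.7978858169009, 'cy': 244.6713212187458, 'k1': 0.03442331492043761, 'rvec': array([ 2.00504505, -0.22384627,  0.16721662]), 'tvec': array([-505.66209683,  141.82962803,  651.14605495])}
{'fx': 364.2309265557314, 'fy': 364.2309265557314, 'cx': 320.97957702266086, 'cy': 242.41620425221026, 'k1': 0.004476943688890918, 'hand_eye': array([[ 7.56117307e-05, -9.61122369e-01, -2.76122774e-01,
         6.99833628e+01],
       [ 9.99999978e-01,  1.80880130e-05,  2.10873353e-04,
        -1.26680902e-01],
       [-1.97680584e-04, -2.76122784e-01,  9.61122349e-01,
        -1.66749269e+02],
       [ 0.00000000e+00,  0.00000000e+00,  0.00000000e+00,
         1.00000000e+00]])}
```

View pics/scene0.png

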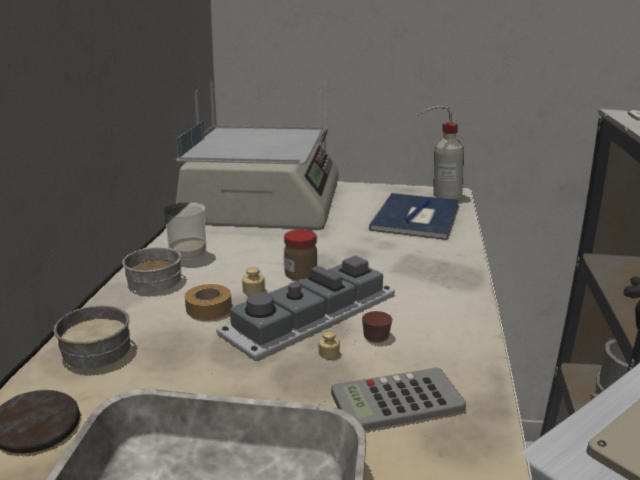

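View pics/side0.png

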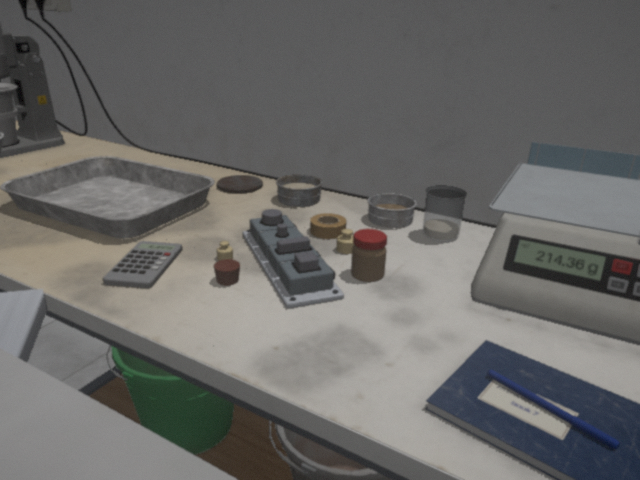

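The scene view shows the strip's keys from lower left to upper right: stop (260,302), small (294,289), bar (327,276), square (355,265). In the side view they are at (271,216), (282,230), (292,243) and (306,261). I'll enlarge both.

Run:
```python
import cv2
a=cv2.imread('pics/scene0.png')[235:355,215:400];cv2.imwrite('pics/sc.png',cv2.resize(a,None,fx=4,fy=4,interpolation=cv2.INTER_CUBIC))
a=cv2.imread('pics/side0.png')[205:305,235:350];cv2.imwrite('pics/si.png',cv2.resize(a,None,fx=6,fy=6,interpolation=cv2.INTER_CUBIC))
```

```text
(no output)
```

View pics/sc.png

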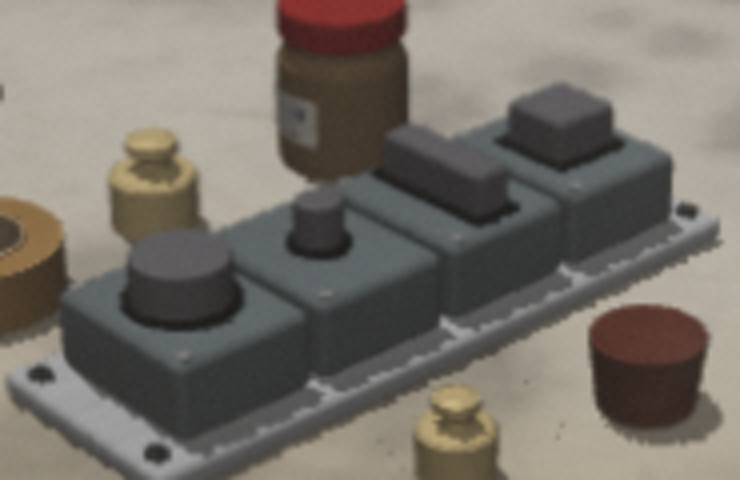

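View pics/si.png

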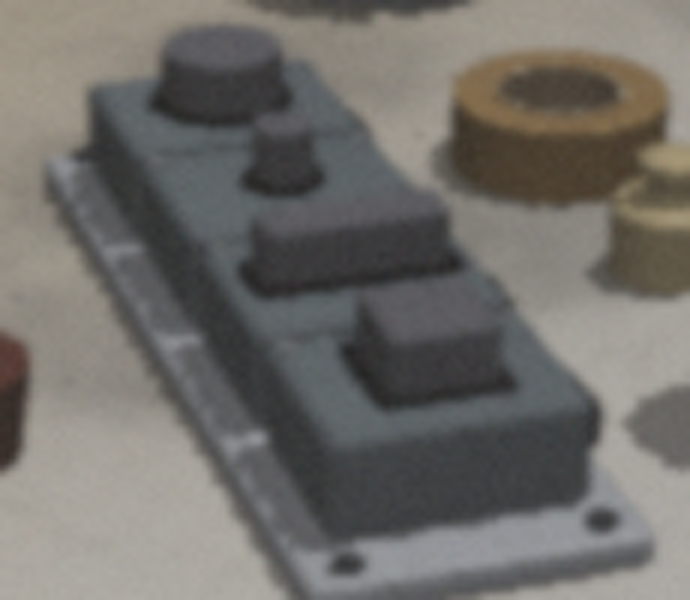

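Reading the top-face centres: in the scene crop, stop (180,252), small (319,197), bar (447,153), square (561,108). In the side crop, stop (223,48), small (283,127), bar (352,216), square (430,315).

```bash
cat > h.py <<'E'
import numpy as np,cv2
from cell import ctrl
from scipy.spatial.transform import Rotation as R
def cam(n,s=None):
    c=ctrl.calibration(n);K=np.array([[c['fx'],0,c['cx']],[0,c['fy'],c['cy']],[0,0,1]])
    if s is None: r,t=cv2.Rodrigues(c['rvec'])[0],np.array(c['tvec'])
    else:
        T=np.eye(4);T[:3,:3]=R.from_euler('xyz',s['tool_rot']).as_matrix();T[:3,3]=s['eef_pos']
        M=np.linalg.inv(T@c['hand_eye']);r,t=M[:3,:3],M[:3,3]
    return K,c['k1'],r,t
def und(cm,p):
    K,k,r,t=cm;d=(np.array(p,float)-K[:2,2])/K[0,0];u=d.copy()
    for _ in range(20):u=d/(1+k*(u**2).sum(-1,keepdims=True))
    return u
def tri(c1,p1,c2,p2):
    P=[np.c_[c[2],c[3]] for c in(c1,c2)]
    X=cv2.triangulatePoints(P[0],P[1],und(c1,p1).T.copy(),und(c2,p2).T.copy());return (X[:3]/X[3]).T
def onz(cm,p,z):
    K,k,r,t=cm;d=np.c_[und(cm,p),np.ones(len(p))]@r;o=-r.T@t
    return o+d*((z-o[2])/d[:,2])[:,None]
def proj(cm,X):
    K,k,r,t=cm;c=X@r.T+t;u=c[:,:2]/c[:,2:];u=u*(1+k*(u**2).sum(1,keepdims=True));return u*K[0,0]+K[:2,2]
E
python3 - <<'E'
from h import *
np.set_printoptions(precision=1,suppress=True)
a=(np.array([[180,252],[319,197],[447,153],[561,108]])+.5)/4-.5+[215,235]
b=(np.array([[223,48],[283,127],[352,216],[430,315]])+.5)/6-.5+[235,205]
A,B=cam('scene'),cam('side');X=tri(A,a,B,b);print(X);print(onz(A,a,58));print(onz(B,b,58))
d=X[3]-X[0];print(np.diff(X,axis=0),np.arctan2(d[1],d[0]))
E
```

```text
[[507.  250.5  57. ]
 [513.8 190.7  57. ]
 [520.6 131.4  55.5]
 [528.1  72.5  54.9]]
[[507.5 250.9  58. ]
 [514.9 190.9  58. ]
 [517.6 134.   58. ]
 [524.3  76.2  58. ]]
[[505.5 245.7  58. ]
 [512.  185.5  58. ]
 [518.9 125.   58. ]
 [526.   65.3  58. ]]
[[  6.8 -59.9  -0. ]
 [  6.8 -59.3  -1.5]
 [  7.5 -58.9  -0.6]] -1.4523669616861563
```

Careful with the scale: shifts go in shares of 50 mm and turns go in shares of pi rad. That gives: -36 mm is -0.72, 30 mm is 0.6.

```bash
python3 nudge.py '[[[0.3, -0.36, 0, 0, 0, 0, 0], [0.6, -0.72, 0, 0, 0, 0, 0], [0.6, -0.72, 0, 0, 0, 0, 0], [0.6, -0.72, 0, 0, 0, 0, 0], [0.6, -0.72, 0, 0, 0, 0, 0], [0.6, -0.72, 0, 0, 0, 0, 0], [0.6, -0.72, 0, 0, 0, 0, 0], [0.6, -0.72, 0, 0, 0, 0, 0]]]'
```

```text
clock: 0.9
eef_pos: [303.5, -319.3, 206.2]
tool_rot: [-3.141, -0.0, 0.221]
force: [0.8, -0.2, 0.8]
width: 0.4
gripper_force: 0.0
```

In the tool's units: -36 mm is -0.72, 30 mm is 0.6, 0.05 rad / 3.1416 = 0.0159.

```bash
python3 nudge.py '[[[0.6, -0.72, 0, 0, 0, 0, 0], [0.6, -0.72, 0, 0, 0, 0, 0], [0.6, -0.72, 0, 0, 0, 0, 0], [0.6, -0.72, 0, 0, 0, 0, 0], [0.6, -0.72, 0, 0, 0, 0, 0], [0.6, -0.72, 0, 0, 0, 0, 0], [0.6, -0.72, 0, 0, 0, 0, 0], [0.6, -0.72, 0, 0, 0, 0, 0], [0.6, -0.72, 0, 0, 0, 0, 0], [0.6, -0.72, 0, 0, 0, 0.0159, 0], [0, 0, 0, 0, 0, 0.0159, 0], [0, 0, 0, 0, 0, 0, 0]]]'
python3 - <<'E'
from h import *
s=ctrl.read_state();c=cam('wrist',s);im=ctrl.get_image('wrist');cv2.imwrite('pics/w0.png',im)
import pickle;pickle.dump(s,open('w0.pkl','wb'))
E
```

```text
clock: 2.1
eef_pos: [516.4, 97.3, 205.7]
tool_rot: [3.141, 0.001, 0.124]
force: [-0.2, -0.5, 0.9]
width: -0.2
gripper_force: 0.0
```

View pics/w0.png

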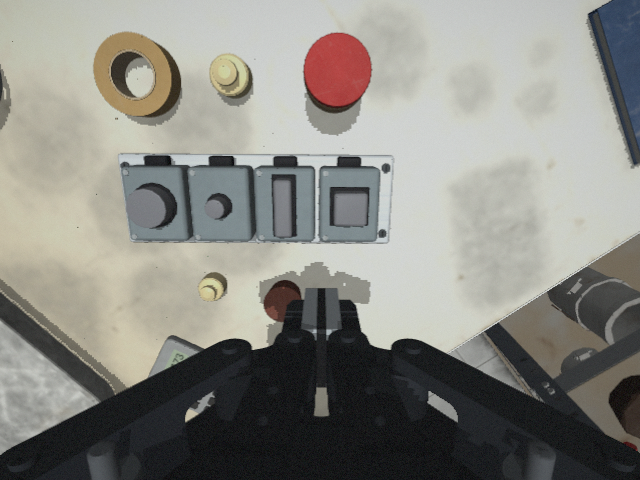

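The wrist view shows the key-top centres at stop (152,206), small (217,206), bar (285,206) and square (350,207). The order along the strip is confirmed.

Run:
```python
from h import *
import pickle
np.set_printoptions(precision=1,suppress=True)
s=pickle.load(open('w0.pkl','rb'));W=cam('wrist',s)
w=np.array([[152,206],[217,206],[285,206],[350,207]],float)
a=(np.array([[180,252],[319,197],[447,153],[561,108]])+.5)/4-.5+[215,235]
b=(np.array([[223,48],[283,127],[352,216],[430,315]])+.5)/6-.5+[235,205]
print(s['eef_pos'],s['tool_rot'])
print(onz(W,w,58));print(tri(cam('scene'),a,W,w));print(tri(cam('side'),b,W,w))
```

```text
[516.4  97.3 205.7] [3.1 0.  0.1]
[[510.5 245.1  58. ]
 [517.5 189.   58. ]
 [524.9 130.1  58. ]
 [531.1  73.6  58. ]]
[[510.6 247.5  55.3]
 [517.2 189.3  56.6]
 [523.9 130.   54.4]
 [530.   72.6  54.7]]
[[507.8 246.7  56.5]
 [514.9 190.5  55. ]
 [522.2 131.   54.5]
 [529.2  73.5  53.4]]
```

In the tool's units: 40 mm is 0.8, 30 mm is 0.6.

```bash
python3 nudge.py '[[[0.1, 0.26, 0, 0, 0, 0, 0], [0.11, 0.26, 0.2, 0, 0, 0, 0], [0, 0, 0.6, 0, 0, 0, 0], [0, 0, 0.8, 0, 0, 0, 0], [0, 0, 0.6, 0, 0, 0, 0], [0, 0, 0.3, 0, 0, 0, 0], [0, 0, 0, 0, 0, 0, 0], [0, 0, 0, 0, 0, 0, 0]]]'
python3 - <<'E'
from h import *
a=ctrl.get_image('scene')[200:320,270:430];b=ctrl.get_image('side')[160:310,235:385]
cv2.imwrite('pics/p1.png',np.hstack([cv2.resize(a,(480,360),interpolation=cv2.INTER_CUBIC)[:, :440],cv2.resize(b,(360,360),interpolation=cv2.INTER_CUBIC)]))
E
```

```text
clock: 2.95
eef_pos: [530.5, 69.6, 81.2]
tool_rot: [3.141, 0.0, 0.12]
force: [0.1, 0.7, 0.5]
width: 0.0
gripper_force: 0.0
```

View pics/p1.png

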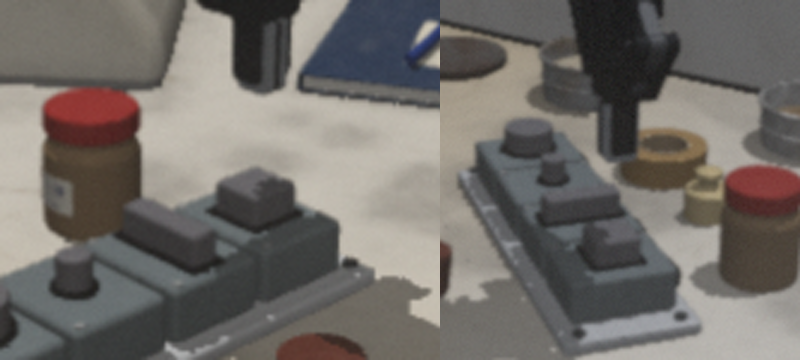

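Both views show the tip over the square key, but it looks higher than 24 mm above it. I'll check by triangulating the tip: scene (257,88) and side (618,157) in the composite.

Run:
```python
from h import *
np.set_printoptions(precision=1,suppress=True)
s=ctrl.read_state();p=s['eef_pos'];print(p,s['clock'],s['width'])
A,B=cam('scene'),cam('side')
a=np.array([[257/3+270,200+88/3]]);b=np.array([[(618-440)/2.4+235,160+157/2.4]])
print(a,proj(A,p[None]),b,proj(B,p[None]),tri(A,a,B,b))
k=np.array([[530,73,58.]]);print(proj(A,k),proj(B,k))
```

```text
[531.2  70.6  82.3] 3.05 -0.2071899553363689
[[355.7 229.3]] [[355.3 244.4]] [[309.2 225.4]] [[309.2 240.3]] [[531.1  70.6 106.1]]
[[354.2 259.8]] [[307.7 254.6]]
```

In the tool's units: 10 mm is 0.2, 8 mm is 0.16.

```bash
python3 nudge.py '[[[0, -0.04, 0.2, 0, 0, 0, 0], [0, 0, 0.16, 0, 0, 0, 0], [0, 0, 0, 0, 0, 0, 0]]]';python3 nudge.py '[[[0, 0, 0.08, 0, 0, 0, 0], [0, 0, 0, 0, 0, 0, 0]]]'; python3 nudge.py '[[[0, 0, 0.06, 0, 0, 0, 0], [0, 0, 0, 0, 0, 0, 0]]]'; python3 -c "
from h import *
a=ctrl.get_image('scene')[200:320,270:430];b=ctrl.get_image('side')[160:310,235:385]
cv2.imwrite('pics/p2.png',np.hstack([cv2.resize(a,(480,360),interpolation=cv2.INTER_CUBIC)[:, :440],cv2.resize(b,(360,360),interpolation=cv2.INTER_CUBIC)]))"
```

```text
clock: 3.35
eef_pos: [529.0, 73.5, 62.3]
tool_rot: [3.142, 0.002, 0.122]
force: [-0.1, -0.4, 0.6]
width: 0.1
gripper_force: 0.0
clock: 3.55
eef_pos: [529.7, 73.4, 58.9]
tool_rot: [3.141, 0.001, 0.122]
force: [0.7, 1.0, -0.2]
width: 0.2
gripper_force: 0.0
clock: 3.75
eef_pos: [529.8, 73.4, 56.1]
tool_rot: [3.142, 0.0, 0.122]
force: [0.0, 0.0, -0.5]
width: -0.2
gripper_force: 0.0
```

View pics/p2.png

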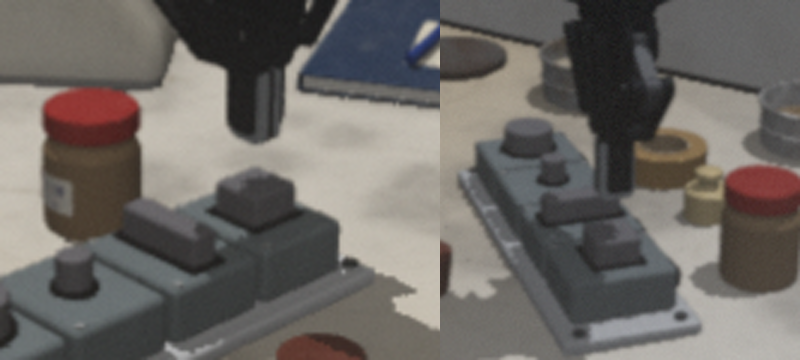

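No contact at a TCP reading of z=56. The tip shows at scene (255,138) and side (613,194), still clearly above the key, so the real tip sits above the reported TCP. I'll measure the offset from the pictures.

Run:
```python
from h import *
np.set_printoptions(precision=1,suppress=True)
s=ctrl.read_state();print(s['eef_pos'])
A,B=cam('scene'),cam('side')
a=np.array([[255/3+270,200+137/3]]);b=np.array([[(613-440)/2.4+235,160+193/2.4]])
print(tri(A,a,B,b))
```

```text
[529.9  73.4  56.3]
[[528.8  72.9  81.4]]
```

In the tool's units: 8 mm is 0.16, 4 mm is 0.08.

```bash
python3 nudge.py '[[[0, 0, 0.16, 0, 0, 0, 0], [0, 0, 0.08, 0, 0, 0, 0], [0, 0, 0, 0, 0, 0, 0]]]';for i in 1 2 3; do :; done; python3 nudge.py '[[[0, 0, 0.06, 0, 0, 0, 0], [0, 0, 0, 0, 0, 0, 0]]]'; python3 nudge.py '[[[0, 0, 0.06, 0, 0, 0, 0], [0, 0, 0, 0, 0, 0, 0]]]'
```

```text
clock: 4.15
eef_pos: [529.2, 73.3, 43.4]
tool_rot: [3.141, 0.002, 0.122]
force: [-0.7, -0.4, -0.7]
width: -0.0
gripper_force: 0.0
clock: 4.35
eef_pos: [529.7, 73.3, 41.0]
tool_rot: [3.142, 0.0, 0.122]
force: [-0.6, 0.0, 0.5]
width: -0.0
gripper_force: 0.0
clock: 4.55
eef_pos: [529.8, 73.4, 38.1]
tool_rot: [3.142, 0.0, 0.122]
force: [-0.5, -0.1, 0.2]
width: -0.3
gripper_force: 0.0
```

In the tool's units: 2 mm is 0.04.

```bash
for z in 1; do python3 nudge.py '[[[0, 0, 0.04, 0, 0, 0, 0], [0, 0, 0, 0, 0, 0, 0]]]'; python3 nudge.py '[[[0, 0, 0.04, 0, 0, 0, 0], [0, 0, 0, 0, 0, 0, 0]]]';python3 nudge.py '[[[0, 0, 0.04, 0, 0, 0, 0], [0, 0, 0, 0, 0, 0, 0]]]';python3 nudge.py '[[[0, 0, 0.04, 0, 0, 0, 0], [0, 0, 0, 0, 0, 0, 0]]]'; done | grep -E 'eef|force: \['
```

```text
eef_pos: [529.8, 73.4, 36.1]
force: [-0.3, 0.5, -0.4]
eef_pos: [529.8, 73.4, 34.1]
force: [-0.0, -0.1, 0.4]
eef_pos: [530.0, 73.4, 32.3]
force: [-0.7, 0.5, -0.5]
eef_pos: [530.0, 73.5, 30.3]
force: [0.8, -0.0, 2.1]
```

In the tool's units: 2 mm is 0.04.

```bash
{ python3 nudge.py '[[[0, 0, 0.04, 0, 0, 0, 0], [0, 0, 0, 0, 0, 0, 0]]]'; python3 nudge.py '[[[0, 0, 0.04, 0, 0, 0, 0], [0, 0, 0, 0, 0, 0, 0]]]';python3 nudge.py '[[[0, 0, 0.04, 0, 0, 0, 0], [0, 0, 0, 0, 0, 0, 0]]]';python3 nudge.py '[[[0, 0, 0.04, 0, 0, 0, 0], [0, 0, 0, 0, 0, 0, 0]]]'; } | grep -E 'eef|force: \['
```

```text
eef_pos: [530.0, 73.4, 28.2]
force: [-0.8, 0.3, 1.2]
eef_pos: [530.0, 73.4, 26.1]
force: [0.7, 0.5, 1.9]
eef_pos: [530.0, 73.4, 24.1]
force: [-0.1, -0.6, 0.8]
eef_pos: [530.0, 73.4, 23.0]
force: [-1.0, 0.4, 10.4]
```

```bash
python3 nudge.py '[[[0, 0, 0.03, 0, 0, 0, 0], [0, 0, 0, 0, 0, 0, 0]]]' | grep -E 'eef|force: \['; python3 -c "
from h import *
a=ctrl.get_image('scene')[200:320,270:430];b=ctrl.get_image('side')[160:310,235:385]
cv2.imwrite('pics/p3.png',np.hstack([cv2.resize(a,(480,360),interpolation=cv2.INTER_CUBIC)[:, :440],cv2.resize(b,(360,360),interpolation=cv2.INTER_CUBIC)]))"
```

```text
eef_pos: [530.1, 73.5, 22.9]
force: [-4.4, -0.6, 23.0]
```

View pics/p3.png

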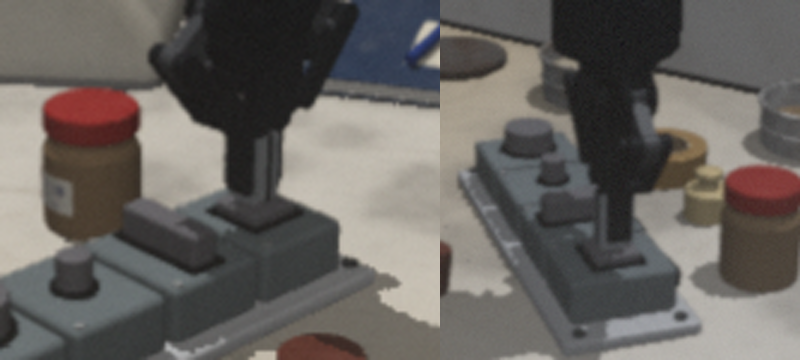

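The tip is on the square key, whose cap has sunk near the housing. It goes rigid at z=22.9, so the key is at its stop and the true tip is about 25 mm above the reading. Next I'll lift and move to the small key.

In the tool's units: -40 mm is -0.8, -39 mm is -0.78.

```bash
python3 nudge.py '[[[0, 0, -0.2, 0, 0, 0, 0], [0, 0, -0.6, 0, 0, 0, 0], [0, -0.4, 0, 0, 0, 0, 0], [0.01, -0.8, 0, 0, 0, 0, 0], [0.01, -0.78, 0, 0, 0, 0, 0], [0, -0.39, 0, 0, 0, 0, 0], [0, 0, 0, 0, 0, 0, 0], [0, 0, 0, 0, 0, 0, 0]]]'; python3 -c "
from h import *
a=ctrl.get_image('scene')[200:320,240:400];b=ctrl.get_image('side')[160:310,235:385]
cv2.imwrite('pics/p4.png',np.hstack([cv2.resize(a,(480,360),interpolation=cv2.INTER_CUBIC)[:, :440],cv2.resize(b,(360,360),interpolation=cv2.INTER_CUBIC)]))"
```

```text
clock: 7.25
eef_pos: [516.2, 190.6, 60.5]
tool_rot: [3.141, 0.001, 0.122]
force: [0.1, 0.2, -0.2]
width: -0.0
gripper_force: 0.0
```

View pics/p4.png

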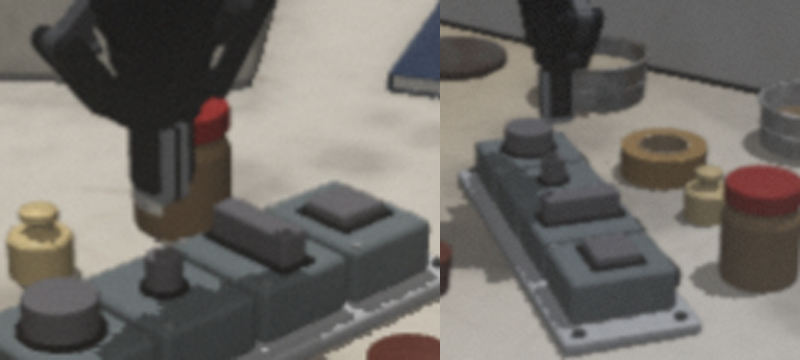

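The square cap stays down and the tip is over the small key. Now I'll press it.

In the tool's units: 12 mm is 0.24, 3 mm is 0.06.

```bash
{ python3 nudge.py '[[[0, 0, 0.24, 0, 0, 0, 0], [0, 0, 0.24, 0, 0, 0, 0], [0, 0, 0.06, 0, 0, 0, 0], [0, 0, 0.06, 0, 0, 0, 0], [0, 0, 0.06, 0, 0, 0, 0], [0, 0, 0, 0, 0, 0, 0]]]'; python3 nudge.py '[[[0, 0, 0.04, 0, 0, 0, 0], [0, 0, 0.04, 0, 0, 0, 0], [0, 0, 0, 0, 0, 0, 0]]]';python3 nudge.py '[[[0, 0, 0.03, 0, 0, 0, 0], [0, 0, 0, 0, 0, 0, 0]]]'; } | grep -E 'eef|force: \['
```

```text
eef_pos: [516.5, 191.0, 27.5]
force: [0.2, 0.0, 0.3]
eef_pos: [516.9, 191.7, 23.9]
force: [-0.7, -0.9, 1.2]
eef_pos: [517.0, 191.6, 23.0]
force: [-1.0, -1.1, 9.5]
```

In the tool's units: 1.5 mm is 0.03.

```bash
{ python3 nudge.py '[[[0, 0, 0.03, 0, 0, 0, 0], [0, 0, 0, 0, 0, 0, 0]]]'; python3 nudge.py '[[[0, 0, -0.2, 0, 0, 0, 0], [0, 0, -0.6, 0, 0, 0, 0], [0, 0.2, 0, 0, 0, 0, 0], [0, 0.6, 0, 0, 0, 0, 0], [0, 0.38, 0, 0, 0, 0, 0], [0, 0, 0, 0, 0, 0, 0], [0, 0, 0, 0, 0, 0, 0]]]'; }| grep -E 'eef|force: \['; python3 -c "
from h import *
a=ctrl.get_image('scene')[200:320,240:400];b=ctrl.get_image('side')[160:310,235:385]
cv2.imwrite('pics/p5.png',np.hstack([cv2.resize(a,(480,360),interpolation=cv2.INTER_CUBIC)[:, :440],cv2.resize(b,(360,360),interpolation=cv2.INTER_CUBIC)]))"
```

```text
eef_pos: [517.0, 191.7, 22.9]
force: [-4.1, -1.3, 20.1]
eef_pos: [523.7, 132.8, 60.5]
force: [-0.3, 0.5, -0.3]
```

View pics/p5.png

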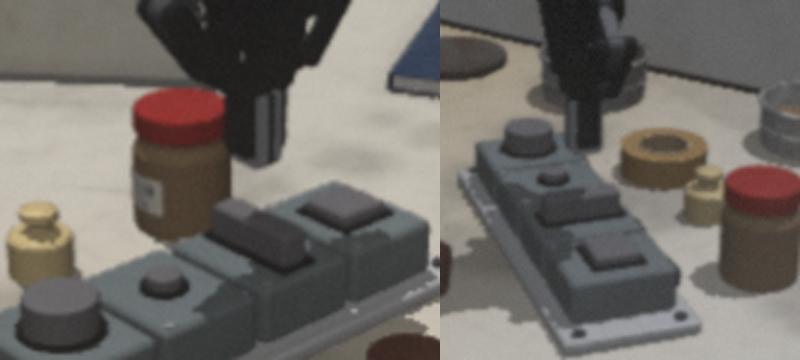

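The square and small caps are down, the stop key is up, and the tip is over the bar. Now I'll press and hold the bar.

In the tool's units: 12 mm is 0.24, 1.5 mm is 0.03.

```bash
{ python3 nudge.py '[[[0, 0.03, 0.24, 0, 0, 0, 0], [0, 0, 0.24, 0, 0, 0, 0], [0, 0, 0.06, 0, 0, 0, 0], [0, 0, 0.06, 0, 0, 0, 0], [0, 0, 0.06, 0, 0, 0, 0], [0, 0, 0, 0, 0, 0, 0]]]'; python3 nudge.py '[[[0, 0, 0.04, 0, 0, 0, 0], [0, 0, 0.04, 0, 0, 0, 0], [0, 0, 0, 0, 0, 0, 0]]]';python3 nudge.py '[[[0, 0, 0.03, 0, 0, 0, 0], [0, 0, 0, 0, 0, 0, 0]]]';python3 nudge.py '[[[0, 0, 0.03, 0, 0, 0, 0], [0, 0, 0, 0, 0, 0, 0], [0, 0, 0, 0, 0, 0, 0]]]'; } | grep -E 'eef|force: \['
```

```text
eef_pos: [522.9, 131.4, 27.5]
force: [-2.6, 0.4, 3.4]
eef_pos: [523.6, 131.2, 23.8]
force: [-2.8, 1.1, 4.0]
eef_pos: [523.7, 131.2, 23.0]
force: [-4.4, 1.3, 9.7]
eef_pos: [523.7, 131.2, 22.8]
force: [-7.9, -0.2, 23.2]
```

```bash
python3 nudge.py '[[[0, 0, 0, 0, 0, 0, 0], [0, 0, 0, 0, 0, 0, 0], [0, 0, 0, 0, 0, 0, 0]]]'; python3 -c "
from cell import ctrl
print(ctrl.finish_job())"
```

```text
clock: 11.15
eef_pos: [523.8, 131.2, 22.8]
tool_rot: [-3.141, -0.0, 0.122]
force: [-6.8, 0.5, 22.4]
width: -0.0
gripper_force: 11.1
the job is handed in; nothing more can be done
None
```

I pressed the square key and then the small round key fully home, and handed the job in at 11.15 s with the shut fingers holding the bar at its stop (about 22 N), without touching the stop key or the loose items; the verdict was not shown.

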